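# Put the matches away under a flush sliding lid

## Task

Put the matches away: slide the lid of the low white and wooden keeper box fully open (the green lid is flush and has no handle, so press down on it with closed fingertips and drag it along by friction), lay the matchbox flat, label up, inside and let go of it, then slide the lid fully shut again. The lid is delicate: the robot must never push on the keeper box with more than 20 newtons. Leave the salt shaker, pepper mill, glass and small cup where they stand.

Things in the scene. Friction and masses are not known exactly. Their poses are not given: they have to be found in the camera images.
- box: Keeper box fixed to the worktop: white tray, light wooden collar, green lid set flush in it; 146 (x) x 264 (y) x 49 to 61 mm. Origin: centre of the underside; y along its length, z up. Inner floor 14 mm up. The collar with the lid sits on a seal at a height that differs each time and is NOT measured: the lid's face lies 42 to 54 mm above the worktop (rim 1 mm more): find it by feel.
- hood_edge (a point): Box frame (0, 25, 42) mm: here begins a fixed hood, 107 mm long to the box's +y end, its top 7 mm above the lid's face; the lid slides under it. Lid: 6 mm thick; bare face when shut x -62 to 62, y -123 to 25 mm in the box frame; when fully open y -35 to 25 mm. Keep the fingertips on the bare face, clear of the hood. The point does not follow the collar's height.
- store (a point): Centre, on the inner floor, of the opening that is free when the lid is fully open: box frame (0, -77.5, 14) mm. The opening is 122 mm in x (the store's whole width) and 85 mm in y (y -120 to -35 mm). The place for the matchbox; lying flat, it clears the closing lid.
- lid (a joint): Travel of the lid along the box's +y, m: 0 shut, 0.088 fully open, a stop at each end; starts up to 8 mm ajar, stays where left. No handle; the dark lines near its -y end are print. About 5 N moves it. Sprung: it yields downward 1 mm per 6 N, at most 3.5 mm (20 N). Pressed too lightly the fingertips slip on it; 10 to 15 N carries it along. This value shows whether it follows.
- matchbox: Red and brown matchbox, closed, loose, 36 (x) x 54 (y) x 14 mm (z), 40 g, lying flat on the worktop right of the box. Origin: centre of the underside, z up. Grip it across its 36 mm.
- salt_shaker: Clear and white salt shaker, 42 mm across, 80 mm high, loose. Origin: centre of the underside. Bystander.
- pepper_mill: Brown wooden pepper mill, 46 mm across, 127 mm high, loose. Origin: centre of the underside. Bystander.
- glass: Clear drinking glass, 81 mm across, 93 mm high, loose. Origin: centre of the underside. Bystander.
- small_cup: Small white cup, 64 mm across, 36 mm high, loose. Origin: centre of the underside. Bystander.
There are look-alikes about, which are no part of the job. Of the things like the matchbox, leave any that is pink or turquoise; of the rest the larger one is meant.

How it is judged:
On the way, in this order (a step that is already met when the one before it is completed fails the run):
1. the lid is slid open (at least 80 of 88 mm) (value of joint lid above 0.08 m), for 0.2 s.
2. the matchbox lies flat and at rest on the box's floor, let go, with the lid still open (x of matchbox in the frame of box between -0.06 and 0.06 m and y of matchbox in the frame of box between -0.12 and 0.12 m and z of matchbox in the frame of box between 0.008 and 0.022 m and angle between matchbox's own z axis and vertical below 0.2 rad and linear speed of matchbox below 0.02 m/s and contact force between matchbox and the fingers below 0.1 N and value of joint lid above 0.06 m), for 0.2 s.
At the end, for the whole second after the job is handed in: The lid is shut to within 4 mm, and the matchbox lies flat, label up (within 0.2 rad), at rest on the floor inside the box (value of joint lid below 0.004 m and x of matchbox in the frame of box between -0.06 and 0.06 m and y of matchbox in the frame of box between -0.12 and 0.12 m and z of matchbox in the frame of box between 0.008 and 0.022 m and angle between matchbox's own z axis and vertical below 0.2 rad and linear speed of matchbox below 0.02 m/s); the robot touches nothing.
It fails at once if the robot pushes on the keeper box or its lid with more than 20 N (contact force between box and the fingers above 20 N or contact force between box and the arm above 20 N).
It fails at once if the salt shaker is moved by more than 20 mm or tipped (distance of salt_shaker from where it was at the start of the episode above 0.02 m or angle between salt_shaker's own z axis and vertical above 0.3 rad).
It fails at once if the pepper mill is moved by more than 20 mm or tipped (distance of pepper_mill from where it was at the start of the episode above 0.02 m or angle between pepper_mill's own z axis and vertical above 0.3 rad).
It fails at once if the drinking glass is moved by more than 20 mm or tipped (distance of glass from where it was at the start of the episode above 0.02 m or angle between glass's own z axis and vertical above 0.3 rad).
It fails at once if the small cup is moved by more than 20 mm or tipped (distance of small_cup from where it was at the start of the episode above 0.02 m or angle between small_cup's own z axis and vertical above 0.3 rad).
It also fails if it takes over 64 s, if anything falls off the work surface, if the arm or the gripper's body presses on something with over 40 N, if the wrist force passes 120 N, or if a joint passes its speed limit or range.

## Robot

A 7-joint arm with a two-finger parallel gripper is mounted at the origin on a cart in front of the work surface, level with it; the furniture and walls round the work are solid. World frame = base frame: x ahead of the robot, y to its left, z up, the work surface at z = 0. Lengths are in m, angles in rad, forces in N, time in s.
With the tool pointing down it reaches from about 0.425 to 0.8 m from the base axis. Payload 8.3 kg.
Tool frame: the origin (TCP) lies midway between the tips of the shut fingers; the grasp point (between the pads) lies 19 mm behind it (ctrl.hold_point_z is the distance from the TCP to the grasp point, in m); z points along the fingers, y is the line along which they close (so a half turn about z gives the same grasp; the last joint's range is limited). The gripper opens to 85 mm and grips with 20 to 120 N. Pads are 22 mm wide; open, the fingers measure 114 mm over their backs; the gripper's body (76 mm by 85 mm) begins 54 mm behind the grasp point. The pads swing forward as they close: fully open they stand 13 mm farther back than shut.
Start: joints at [-1.271, 0.383, 0.016, 1.37, -0.006, 1.388, -0.046], TCP at [0.222, 0.584, 0.231] pointing down, gripper open.
Joint ranges: [-2.95, 2.95], [-0.25, 2.06], [-1.52, 1.56], [0.18, 2.33], [-1.44, 4.58], [0.02, 2.06], [-3.01, 3.01]. Speed limits (rad/s): [2.39, 2.39, 3.01, 3.01, 3.14, 3.14, 3.14].

## Interface

Orientations are given as a 3x3 rotation matrix whose columns are the frame's x, y, z axes.
In Python, from bench import ctrl gives the robot as it stands. The module is installed in compiled form; this text tells all that it offers. Calls block until the motion is done:
- ctrl.move_to(position, orientation): joint-space move of the TCP to a pose.
- ctrl.move_linear(position, orientation=None, rate=0.15, stop_force=None): straight line of the TCP; orientation=None keeps the orientation; rate is the mean speed in m/s. With stop_force (N) it stops when the force on the tool has changed by that much, and returns True; else False.
- ctrl.movej(angles): joint-space move.
- ctrl.gripper_to(opening): finger opening in m; the grip force is fixed at half the most; returns when the fingers have stopped.
- ctrl.hold(seconds).
- ctrl.solve_ik(position, orientation): joint angles nearest the present ones, or None.
- ctrl.observe(): the state.
- ctrl.capture(name): name is "scene" or "side" or "wrist"; returns a dict with "color" (480x640x3 uint8, red, green, blue), "depth" (480x640 float32, m along the optical axis (not along the pixel's ray), 0 where there is no reading), "mtx" (3x3 intrinsics, pixels), "R" (3x3) and "t" (3): a world point X has camera coordinates R X + t; the wrist camera has in their place "T_tool_cam" (4x4, takes a point from camera to tool coordinates, whose origin is the TCP and whose axes are the flange's). Camera axes: x right, y down, z forward; pixel columns grow to the right and rows downward; lengths in m; the calibration is good to about 2 mm. A picture is of the moment at which its call begins: read the wrist's pose just before it.
A pose or a line that the arm cannot do raises ctrl.Unreachable and nothing moves.
- ctrl.close_job(): hands the job in; it is judged then, once.
Trained networks look in a picture, given as the dict that the camera call returned (one of the last four; its "shot" number tells which), for a name from the list of things; names that differ only in an ending like _2 or _b are one class to them, and where a whole thing is asked for, a point or a joint stands for the part that bears it (a point fixed in the world has none). Each returns a list of dicts, best first, with "p" (0 to 1); they miss things now and then, are a little off and sometimes report something else, mostly with a low value. They report only what shows in the picture. A call takes as long as a camera call. They do not tell look-alikes from the thing itself.
- ctrl.boxes_of(target, picture): "pixel" ([column, row] in pixels, amid what is visible of it).
- ctrl.trace(target, picture): "pixels" (480x640 bool, what is visible of it) and "pixel" ([column, row] in pixels, amid what is visible of it).
The state is a dict: "time_s": time; "qpos": joint angles; "qvel": joint speeds; "effort": joint torques, N m; "eef_pos": TCP position; "orientation": TCP orientation; "contact_force": force on the tool from outside, world axes, zero at the start; "torque": the same for the moment, N m; "grip_width": finger opening in m; "finger_force": force on a finger pad.
Only numpy, scipy, OpenCV 4.12 (cv2) and the standard library are available. Lean on these libraries where they do the work, as an engineer would, in place of code of your own. Each camera call takes 0.05 s, during which the arm holds its last target. There are 200 camera calls.

## Working session

There is one attempt and no reset: what is moved stays moved. The work goes in short steps, each a Python script; the robot and the scene stay as the last script left them, time stands still between calls to the robot, and variables do not carry over. Pictures are saved under pics/ and viewed, at most 10 in all, crops included, and the job is handed in when it is done.

```bash
mkdir -p pics
cat > h.py <<'E'
import numpy as np, cv2
from bench import ctrl
def world(p,mask=None):
    d=p["depth"];v,u=np.nonzero((d>0)&(mask if mask is not None else True))
    z=d[v,u];K=p["mtx"]
    c=np.c_[(u-K[0,2])/K[0,0]*z,(v-K[1,2])/K[1,1]*z,z]
    if "R" in p: w=(c-p["t"])@p["R"]
    else:
        T=p["T_tool_cam"];w=(c@T[:3,:3].T+T[:3,3])@p["Rt"].T+p["pt"]
    return w,u,v
def shot(n):
    s=ctrl.observe();p=ctrl.capture(n)
    if "R" not in p:p["Rt"]=np.array(s["orientation"]);p["pt"]=np.array(s["eef_pos"])
    return p
def save(p,f): cv2.imwrite("pics/"+f,p["color"][:,:,::-1])
def st():
    s=ctrl.observe();print(round(s["time_s"],2),np.round(s["eef_pos"],4),np.round(s["contact_force"],2),round(s["grip_width"],4));return s
E
python3 - <<'E'
from h import *
s=st();print(s.keys(), np.round(s["orientation"],3))
for n in ["scene","side"]:
    p=shot(n);save(p,n+"0.png")
    for t in ["box","matchbox","lid","salt_shaker","pepper_mill","glass","small_cup"]:
        for r in ctrl.trace(t,p)[:4]:
            w,u,v=world(p,r["pixels"])
            if len(w): print(n,t,round(r["p"],2),np.round(r["pixel"]),np.round(np.median(w,0),3),np.round(np.percentile(w,2,0),3),np.round(np.percentile(w,98,0),3))
E
```

```text
0.0 [0.2216 0.5838 0.2303] [ 0.25 -1.31 -0.29] 0.0854
dict_keys(['time_s', 'qpos', 'qvel', 'effort', 'eef_pos', 'orientation', 'contact_force', 'torque', 'finger_force', 'grip_width']) [[-0.935  0.355 -0.001]
 [ 0.355  0.935 -0.002]
 [-0.    -0.002 -1.   ]]
scene box 0.75 [274. 219.] [0.462 0.088 0.042] [ 0.405 -0.028  0.002] [0.546 0.227 0.05 ]
scene matchbox 0.93 [403. 284.] [ 0.494 -0.291  0.013] [ 0.478 -0.317 -0.   ] [ 0.517 -0.262  0.017]
scene matchbox 0.88 [394. 312.] [ 0.401 -0.319  0.013] [ 0.376 -0.344  0.   ] [ 0.43  -0.292  0.016]
scene matchbox 0.64 [444. 294.] [ 0.518 -0.378  0.009] [ 0.499 -0.399 -0.003] [ 0.551 -0.355  0.013]
scene matchbox 0.49 [288. 220.] [0.475 0.054 0.041] [ 0.418 -0.014  0.038] [0.539 0.128 0.044]
scene lid 0.75 [287. 220.] [0.476 0.054 0.041] [ 0.419 -0.013  0.038] [0.537 0.128 0.044]
scene salt_shaker 0.89 [482. 304.] [ 0.5   -0.464  0.047] [ 0.493 -0.481 -0.   ] [ 0.525 -0.444  0.079]
scene pepper_mill 0.88 [395. 222.] [ 0.62  -0.189  0.062] [ 0.611 -0.203  0.   ] [ 0.666 -0.148  0.122]
scene glass 0.86 [435. 240.] [ 0.622 -0.301  0.06 ] [ 0.
[... 511 characters left out ...]
 -0.359  0.013]
side matchbox 0.52 [331. 303.] [ 0.451 -0.212  0.009] [ 0.432 -0.225  0.   ] [ 0.47  -0.192  0.012]
side lid 0.82 [287. 233.] [0.476 0.052 0.042] [ 0.419 -0.015  0.039] [0.539 0.13  0.044]
side salt_shaker 0.78 [436. 358.] [ 0.502 -0.471  0.048] [ 0.494 -0.481  0.005] [ 0.523 -0.451  0.08 ]
side salt_shaker 0.53 [396. 257.] [ 0.623 -0.194  0.061] [ 0.612 -0.204  0.004] [ 0.644 -0.173  0.122]
side pepper_mill 0.6 [396. 256.] [ 0.624 -0.194  0.057] [ 0.612 -0.204 -0.001] [ 0.649 -0.159  0.122]
side glass 0.78 [431. 280.] [ 0.629 -0.31   0.062] [ 0.602 -0.338  0.006] [ 0.679 -0.261  0.092]
side small_cup 0.5 [217. 196.] [0.411 0.379 0.023] [0.384 0.36  0.006] [0.439 0.424 0.036]
```

Run:
```python
import cv2
a=cv2.imread("pics/scene0.png")[150:350,150:550]
cv2.imwrite("pics/c0.png",cv2.resize(a,(800,400),interpolation=cv2.INTER_CUBIC))
```

```text
(no output)
```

View pics/c0.png

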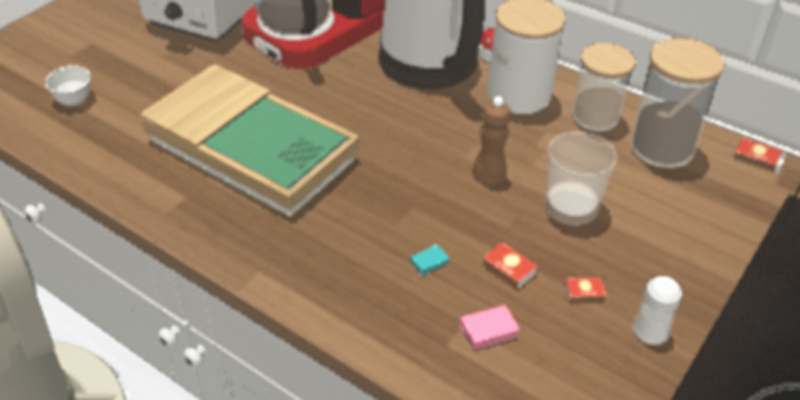

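The crop shows the box with its hood on the left (+y) side. The bare green lid's print is near crop (300,150). Of the red matchboxes, the larger is at crop (510,263), about pixel (403,284) in the full image. A smaller one is at (444,294) and another lies far right at about (530,226). I'll fit poses next and check the sizes.

Run:
```python
from h import *
for n in ["scene","side"]:
    p=shot(n)
    hsv=cv2.cvtColor(p["color"],cv2.COLOR_RGB2HSV)
    w,u,v=world(p);h=hsv[v,u].astype(int)
    def rect(m,name):
        if m.sum()<10: print(name,"none");return
        r=cv2.minAreaRect(w[m][:,:2].astype(np.float32));print(n,name,m.sum(),np.round(r[0],4),np.round(r[1],4),round(r[2],1),"z",np.round(np.percentile(w[m][:,2],[5,50,95]),4))
    for r in ctrl.trace("box",p)[:1]:
        m=r["pixels"][v,u]&(w[:,2]>.033)&(w[:,2]<.07);rect(m,"boxtop")
        hd=m&(w[:,1]>.14);rect(hd,"hood")
    for r in ctrl.trace("lid",p)[:1]:
        m=r["pixels"][v,u]&(w[:,2]>.033);rect(m,"lid")
    for r in ctrl.trace("matchbox",p):
        px=r["pixel"]; m=r["pixels"][v,u]&(w[:,2]>.006)
        hm=np.median(h[m],0) if m.any() else 0
        rect(m,"mb %s %s"%(np.round(px),hm))
    m=((h[:,0]<8)|(h[:,0]>172))&(h[:,1]>150)&(h[:,2]>130)&(np.hypot(u-530,v-226)<25);rect(m,"far red")
```

```text
scene boxtop 3691 [0.4781 0.1032] [0.1499 0.2685] 0.2 z [0.0378 0.0424 0.0498]
scene hood 1188 [0.4784 0.1888] [0.0973 0.1484] 90.0 z [0.0413 0.0481 0.0508]
scene lid 1667 [0.479  0.0571] [0.1307 0.1481] 3.5 z [0.0388 0.0413 0.0438]
scene mb [405. 285.] [  6. 142. 237.] 311 [ 0.4981 -0.2897] [0.0544 0.0391] 80.2 z [0.0077 0.0137 0.0162]
scene mb [396. 312.] [168.  75. 252.] 376 [ 0.4053 -0.3171] [0.0383 0.0542] 56.0 z [0.0085 0.0137 0.0162]
scene mb [441. 295.] [  6. 145. 236.] 183 [ 0.5194 -0.3764] [0.0305 0.0404] 34.0 z [0.0071 0.0101 0.0127]
scene mb [366. 280.] [ 89. 146. 205.] 144 [ 0.4513 -0.2078] [0.0283 0.0387] 68.5 z [0.0067 0.0093 0.0118]
scene far red 78 [ 0.8738 -0.4561] [0.0348 0.0487] 4.3 z [0.0111 0.0137 0.0164]
side boxtop 3023 [0.4786 0.1018] [0.2664 0.1477] 90.0 z [0.0374 0.0423 0.0497]
side hood 838 [0.4787 0.1876] [0.1479 0.0948] 0.2 z [0.0429 0.0485 0.0504]
side lid 1508 [0.4809 0.0549] [0.1643 0.1279] 89.9 z [0.0395 0.0417 0.0435]
side mb [338. 340.] [168.  92. 195.] 473 [ 0.406 -0.317] [0.0398 0.0536] 54.8 z [0.008  0.014  0.0158]
side mb [370. 316.] [  6. 142. 172.] 397 [ 0.4995 -0.2885] [0.0571 0.0373] 80.1 z [0.0075 0.014  0.016 ]
side mb [405. 339.] [  6. 145. 172.] 247 [ 0.5203 -0.3774] [0.0303 0.0408] 35.6 z [0.0076 0.0106 0.0126]
side mb [332. 305.] [ 91. 176. 146.] 159 [ 0.4523 -0.2075] [0.0285 0.0379] 68.6 z [0.0075 0.0098 0.0116]
side mb [438. 356.] [105.   5. 136.] 911 [ 0.509  -0.4644] [0.0318 0.0373] 12.5 z [0.0106 0.0494 0.0789]
far red none
```

```bash
cat >> h.py <<'E'
def ori(a):
    a=np.radians(a);c,s=np.cos(a),np.sin(a)
    return np.array([[-s,c,0],[c,s,0],[0,0,-1.]])
def force(n=4):
    f=[]
    for _ in range(n): ctrl.hold(0.03);f.append(ctrl.observe()["contact_force"])
    return np.mean(f,0)
def press(x,y,f0,target=12,zmin=0.036):
    """touch down at x,y and press; returns commanded z"""
    hit=ctrl.move_linear([x,y,zmin],rate=0.012,stop_force=3)
    z=ctrl.observe()["eef_pos"][2];print("touch",hit,round(z,4))
    for _ in range(14):
        F=force()-f0
        if F[2]>target-1.2: break
        z-=np.clip((target-F[2])/6000,0.0002,0.0007)
        ctrl.move_linear([x,y,z],rate=0.02)
    print("pressed",round(z,4),np.round(F,1));return z
def drag(x,y,y1,z,f0,target=12,step=0.006):
    n=int(np.ceil(abs(y1-y)/step))
    for i,yy in enumerate(np.linspace(y,y1,n+1)[1:]):
        ctrl.move_linear([x,yy,z],rate=0.04)
        F=force(2)-f0
        print(round(yy,4),round(z,4),np.round(F,1),np.round(ctrl.observe()["eef_pos"],4))
        if F[2]<3 or np.linalg.norm(F)>18: print("STOP");break
        z-=np.clip((target-F[2])/6000*0.6,-0.0006,0.0005)
    return z
E
python3 - <<'E'
from h import *
ctrl.gripper_to(0)
X,Y=0.478,0.012
ctrl.move_to([X,Y,0.16],ori(0)); st()
p=shot("wrist");save(p,"w1.png")
ctrl.move_linear([X,Y,0.066],rate=0.12)
ctrl.hold(.2);f0=force(6);print(f0);st()
z=press(X,Y,f0,target=9);st()
E
```

```text
4.22 [0.4782 0.0133 0.16  ] [ 0.46  0.1  -0.9 ] 0.0003
[ 0.1722104  -0.03442663  0.07367774]
5.6 [0.4781 0.0121 0.0663] [ 0.38 -0.37 -0.34] -0.0003
touch True 0.0417
pressed 0.0406 [-2.2 -0.2  8.4]
8.29 [0.4781 0.0119 0.0411] [-1.87  0.11  9.26] 0.0001
```

View pics/w1.png

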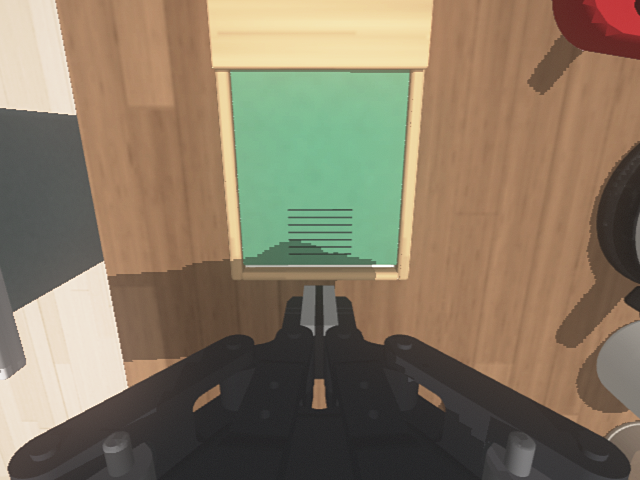

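The wrist view shows the lid nearly shut, with a thin gap at row 266 and the hood edge at row 68. The fingertips have touched the lid at z≈0.042. Next I'll drag it open.

Run:
```python
from h import *
X=0.478; f0=np.array([.17,-.03,.07])
z=0.0402
ctrl.move_linear([X,0.012,z],rate=0.02);print(np.round(force()-f0,1))
z=drag(X,0.012,0.103,z,f0)
st()
ctrl.move_linear([X,ctrl.observe()["eef_pos"][1],0.075],rate=0.1)
ctrl.move_linear([X,0.06,0.2],rate=0.25)
p=shot("wrist");save(p,"w2.png");st()
```

```text
[-2.6 -0.4 10.1]
0.0177 0.0402 [-3.3 -2.5 10.1] [0.4781 0.0171 0.0407]
0.0234 0.04 [-3.1 -2.6 11. ] [0.4781 0.0227 0.0406]
0.0291 0.0399 [-3.6 -2.3 11.6] [0.4781 0.0284 0.0405]
0.0348 0.0399 [-4.2 -2.3 11. ] [0.4781 0.0341 0.0405]
0.0404 0.0398 [-3.7 -2.5 12.1] [0.4781 0.0398 0.0404]
0.0461 0.0398 [-4.3 -2.3 12.2] [0.478  0.0455 0.0404]
0.0518 0.0398 [-4.1 -2.7 12.3] [0.478  0.0512 0.0404]
0.0575 0.0398 [-4.  -2.1 12. ] [0.478  0.0569 0.0404]
0.0632 0.0398 [-3.8 -2.2 12. ] [0.478  0.0626 0.0404]
0.0689 0.0398 [-4.4 -2.2 12.1] [0.478  0.0683 0.0404]
0.0746 0.0398 [-4.6 -2.1 12. ] [0.478  0.074  0.0404]
0.0802 0.0398 [-4.4 -2.4 11.8] [0.4779 0.0797 0.0404]
0.0859 0.0398 [-5.1 -1.9 12.2] [0.4779 0.0854 0.0404]
0.0916 0.0398 [-4.9 -2.6 12.5] [0.4779 0.0911 0.0404]
0.0973 0.0399 [-3.3 -3.1 11.9] [0.4781 0.0964 0.0405]
0.103 0.0399 [-1.8 -4.6 10.9] [0.4787 0.1016 0.0406]
14.41 [0.4787 0.1016 0.0406] [-1.97 -4.23 10.71] 0.0
15.63 [0.4771 0.0604 0.1986] [ 0.11 -0.41 -0.7 ] 0.0005
```

View pics/w2.png

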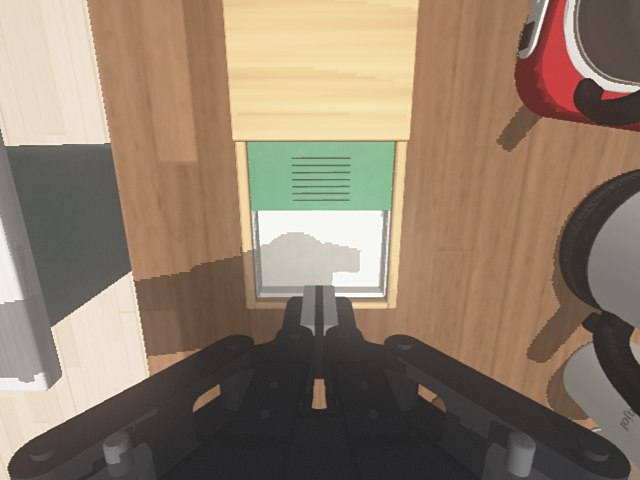

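The lid is open: green spans rows 142–210 and the white floor shows below it. I'll measure the travel, then fetch the matchbox.

Run:
```python
from h import *
p=shot("wrist");w,u,v=world(p);h=cv2.cvtColor(p["color"],cv2.COLOR_RGB2HSV)[v,u].astype(int)
g=(h[:,0]>60)&(h[:,0]<90)&(h[:,1]>70)&(w[:,2]>.02)&(abs(w[:,0]-.478)<.04)
print("green y",np.percentile(w[g][:,1],[.5,2,98,99.5]),"z",np.median(w[g][:,2]))
wh=(h[:,1]<30)&(w[:,2]<.03)&(w[:,2]>.005)&(abs(w[:,0]-.478)<.08)&(w[:,1]>-.04)&(w[:,1]<.1)
print("floor",np.percentile(w[wh],[1,50,99],axis=0))
ctrl.gripper_to(0.06)
ctrl.move_to([0.499,-0.30,0.16],ori(-10))
p=shot("wrist");w,u,v=world(p);save(p,"w3.png")
for r in ctrl.trace("matchbox",p):
    m=r["pixels"][v,u]&(w[:,2]>.009)
    q=cv2.minAreaRect(w[m][:,:2].astype(np.float32));print(round(r["p"],2),r["pixel"],np.round(q[0],4),np.round(q[1],4),q[2],np.median(w[m][:,2]))
st()
```

```text
green y [0.07216298 0.0722304  0.10877038 0.10884571] z 0.042203026342760214
floor [[ 0.4182152  -0.01515336  0.01203656]
 [ 0.4794302   0.02455816  0.01373665]
 [ 0.54036079  0.06454837  0.02956241]]
0.92 [317.5, 212.3] [ 0.4995 -0.2876] [0.0533 0.036 ] 80.17427825927734 0.014597047294805293
0.87 [352.4, 297.4] [ 0.5205 -0.3758] [0.0277 0.0415] 38.11673355102539 0.011030754249919589
0.8 [240.6, 124.4] [ 0.452 -0.206] [0.0255 0.0385] 68.33173370361328 0.010290732305270639
0.79 [218.1, 261.4] [ 0.406  -0.3158] [0.037  0.0541] 55.22209930419922 0.01450167593437976
17.74 [ 0.5    -0.2982  0.16  ] [ 0.23 -0.11 -0.39] 0.0599
```

View pics/w3.png

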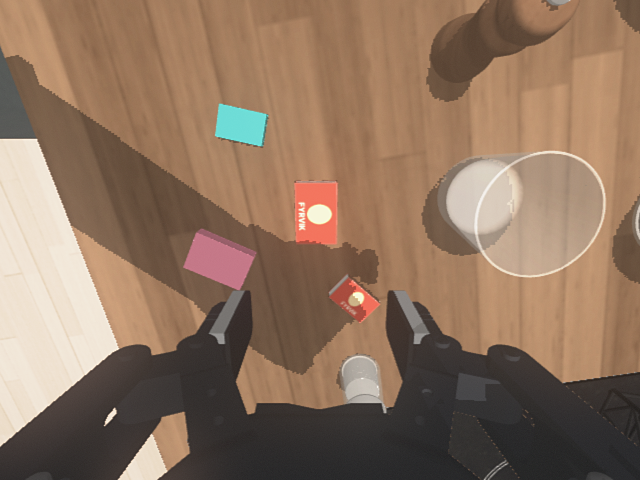

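The wrist view confirms the target: the FYRVIK-labelled box at pixel (317,212), 53×36 mm, with free space on both gripping sides. I'll grasp it, place it and look again.

Run:
```python
from h import *
x,y=0.4995,-0.2880
ctrl.move_linear([x,y,0.04],ori(-10),rate=0.15)
print(ctrl.move_linear([x,y,0.001],rate=0.06,stop_force=8));st()
ctrl.gripper_to(0.03);s=st();print(s["finger_force"])
zg=s["eef_pos"][2]
ctrl.move_linear([x,y,0.12],rate=0.15);st()
ctrl.move_to([0.478,0.024,0.12],ori(0))
s=st();p=shot("side");save(p,"s4.png");print(zg)
if s["grip_width"]>0.03:
    print(ctrl.move_linear([0.478,0.024,0.05],rate=0.12))
    print(ctrl.move_linear([0.478,0.024,zg+0.0155],rate=0.04,stop_force=5));st()
```

```text
False
19.49 [ 0.4996 -0.2882  0.0011] [ 0.52 -0.33 -0.68] 0.0599
19.82 [ 0.5    -0.2884  0.0017] [-1.49  0.5   5.47] 0.0358
60.56213736534119
20.77 [ 0.4991 -0.2874  0.119 ] [ 0.23 -0.77 -1.31] 0.0357
21.96 [0.4782 0.0228 0.1201] [-0.2  -0.08 -0.81] 0.0357
0.0017469496814899628
False
False
23.71 [0.4782 0.0239 0.0174] [-0.34  0.01 -0.82] 0.0356
```

Run:
```python
from h import *
print(ctrl.move_linear([0.478,0.024,0.0162],rate=0.02,stop_force=4));st()
ctrl.gripper_to(0.055);ctrl.hold(0.2)
ctrl.move_linear([0.478,0.024,0.075],rate=0.1)
ctrl.move_linear([0.478,0.03,0.2],rate=0.25)
ctrl.hold(.2);st();p=shot("wrist");save(p,"w5.png");w,u,v=world(p)
for r in ctrl.trace("matchbox",p):
    m=r["pixels"][v,u]
    q=cv2.minAreaRect(w[m][:,:2].astype(np.float32));print(round(r["p"],2),r["pixel"],np.round(q[0],4),np.round(q[1],4),q[2],np.percentile(w[m][:,2],[5,50,95]))
```

```text
False
23.96 [0.4781 0.024  0.0163] [-0.63  0.86 -0.05] 0.0357
26.07 [0.4772 0.0297 0.1989] [ 0.34  0.96 -0.52] 0.055
0.91 [320.4, 223.1] [0.4784 0.0242] [0.054  0.0356] 89.50838470458984 [0.02723705 0.02865807 0.02979736]
0.82 [296.0, 400.7] [ 0.4718 -0.0824] [0.2419 0.0399] 81.56526947021484 [0.0011327  0.00853212 0.0112088 ]
```

View pics/w5.png

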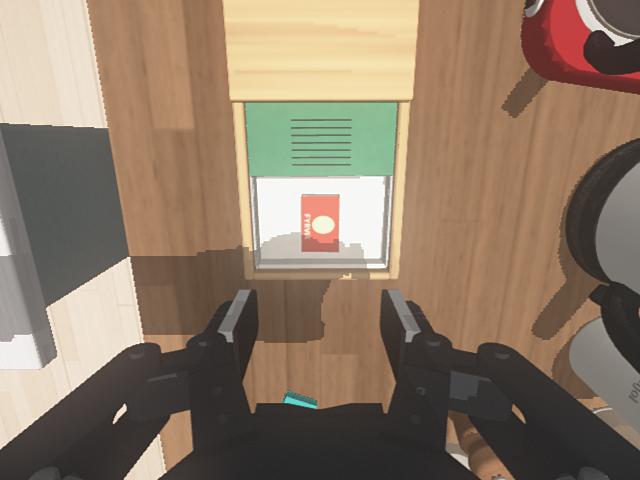

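The matchbox lies flat, label up, centred on the floor at pixel (320,223), with its top at z≈0.0287. The lid is still fully open, so I'll close it now.

Run:
```python
from h import *
X,Y=0.478,0.094
ctrl.gripper_to(0)
ctrl.move_linear([X,Y,0.068],rate=0.2)
ctrl.hold(.2);f0=force(6);print(f0)
ctrl.move_linear([X,Y,0.048],rate=0.06,stop_force=3)
z=press(X,Y,f0,target=11)
z=drag(X,Y,-0.001,z,f0)
s=st()
ctrl.move_linear([X,s["eef_pos"][1],0.075],rate=0.1)
ctrl.move_linear([X,0.0,0.2],rate=0.25)
ctrl.hold(.2);st();p=shot("wrist");save(p,"w6.png")
```

```text
[0.07926229 0.11934496 0.37095746]
touch True 0.0416
pressed 0.04 [-3.8 -0.4 10.7]
0.0881 0.04 [-3.9  1.8 10.2] [0.4782 0.0888 0.0406]
0.0821 0.0399 [-4.5  2.5 11.7] [0.4783 0.083  0.0405]
0.0762 0.0398 [-3.6  2.7 11.3] [0.4783 0.0771 0.0405]
0.0703 0.0398 [-3.8  1.5 11.8] [0.4783 0.0711 0.0404]
0.0643 0.0397 [-4.2  2.5 11.4] [0.4783 0.0652 0.0404]
0.0584 0.0397 [-3.4  3.1 11.4] [0.4784 0.0592 0.0404]
0.0524 0.0396 [-3.4  2.4 12.4] [0.4784 0.0532 0.0403]
0.0465 0.0396 [-3.4  2.  12.1] [0.4784 0.0473 0.0403]
0.0406 0.0396 [-3.1  2.1 11.3] [0.4784 0.0413 0.0403]
0.0346 0.0396 [-3.3  2.5 12.8] [0.4785 0.0354 0.0403]
0.0287 0.0397 [-4.1  2.5 10.7] [0.4785 0.0294 0.0404]
0.0227 0.0395 [-3.6  1.4 12.7] [0.4785 0.0235 0.0402]
0.0168 0.0396 [-4.1  2.9 11.5] [0.4785 0.0175 0.0403]
0.0109 0.0395 [-3.4  2.1 12.1] [0.4785 0.0116 0.0403]
0.0049 0.0395 [-3.4  2.6 11.1] [0.4786 0.0058 0.0403]
-0.001 0.0395 [-1.4  4.8 10.8] [0.4791 0.0005 0.0403]
36.27 [0.4791 0.0005 0.0403] [-0.88  5.62 11.67] 0.0002
37.63 [ 4.772e-01 -1.000e-04  1.989e-01] [ 0.02 -0.45  0.49] -0.0001
```

View pics/w6.png

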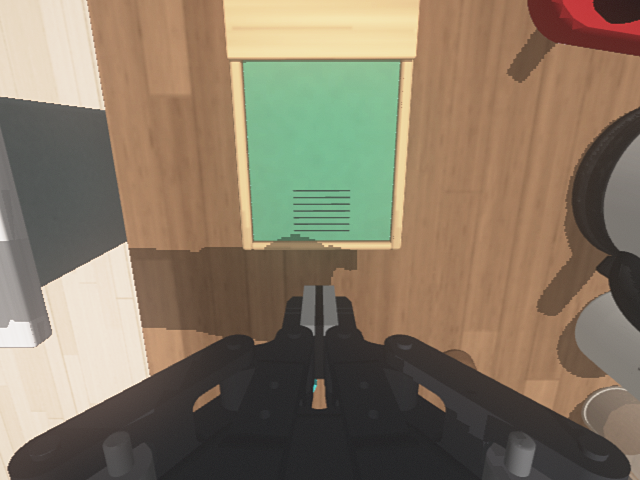

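The lid is fully shut: the green reaches the collar at row 241 with no gap, and the force rise at the end of the drag shows it met the stop. The arm is clear of everything.

```bash
python3 -c "
from bench import ctrl
print(ctrl.close_job())"
```

```text
the job is handed in; nothing more can be done
None
```

The matchbox lies flat, label up, inside the keeper box with the lid slid fully shut, and the job is handed in; pressing force on the lid read about 13 N at most, against the 20 N limit.

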